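# Confirm three picks in order at the stockroom bench

### The job

The picks are done: confirm them by pressing, with a fingertip from above, first the red key, then the yellow key, then the blue key, each lightly and right down so that it stays down. Leave the green key up, because that line is still short. Only touch the keys: do not lift, shove or tip the little units they sit in, and leave everything else on the bench where it is.

Things in the scene. Friction and masses are not known exactly. Their poses are not given: they have to be found in the camera images.
- red_top (a point): centre of the top face of the round red key (38 mm across, z axis up). With the key up it is 50 mm above the bench; it moves down with the key. When the key is right down it is still 6 mm above the top of its unit.
- red_key (a joint): how far the red key is pressed, in m: 0 fully up (it may start up to 0.001), 0.010 right down, where it meets a rubber stop that gives about 1 mm for every further 5 N. A friction key: it takes about 2.5 N to move at any depth and stays where it is left, there is no return spring. From 0.007 on it counts as pressed.
- red_unit: free-standing grey pick-confirm unit that carries the red key in the middle of its top: a loose weighted block, 66 x 66 mm, its top face 34 mm above the bench, about 0.5 kg; origin at the centre of its underside, z axis up.
- yellow_top (a point): centre of the top face of the round yellow key (38 mm across, z axis up). With the key up it is 50 mm above the bench; it moves down with the key. When the key is right down it is still 6 mm above the top of its unit.
- yellow_key (a joint): how far the yellow key is pressed, in m: 0 fully up (it may start up to 0.001), 0.010 right down, where it meets a rubber stop that gives about 1 mm for every further 5 N. A friction key: it takes about 2.5 N to move at any depth and stays where it is left, there is no return spring. From 0.007 on it counts as pressed.
- yellow_unit: free-standing grey pick-confirm unit that carries the yellow key in the middle of its top: a loose weighted block, 66 x 66 mm, its top face 34 mm above the bench, about 0.5 kg; origin at the centre of its underside, z axis up.
- blue_top (a point): centre of the top face of the round blue key (38 mm across, z axis up). With the key up it is 50 mm above the bench; it moves down with the key. When the key is right down it is still 6 mm above the top of its unit.
- blue_key (a joint): how far the blue key is pressed, in m: 0 fully up (it may start up to 0.001), 0.010 right down, where it meets a rubber stop that gives about 1 mm for every further 5 N. A friction key: it takes about 2.5 N to move at any depth and stays where it is left, there is no return spring. From 0.007 on it counts as pressed.
- blue_unit: free-standing grey pick-confirm unit that carries the blue key in the middle of its top: a loose weighted block, 66 x 66 mm, its top face 34 mm above the bench, about 0.5 kg; origin at the centre of its underside, z axis up.
- green_top (a point): centre of the top face of the round green key (38 mm across, z axis up). With the key up it is 50 mm above the bench; it moves down with the key. When the key is right down it is still 6 mm above the top of its unit. It is NOT to be pressed.
- green_key (a joint): how far the green key is pressed, in m: 0 fully up (it may start up to 0.001), 0.010 right down, where it meets a rubber stop that gives about 1 mm for every further 5 N. A friction key: it takes about 2.5 N to move at any depth and stays where it is left, there is no return spring. From 0.007 on it counts as pressed; this one must stay up (below 0.003).
- green_unit: free-standing grey pick-confirm unit that carries the green key in the middle of its top: a loose weighted block, 66 x 66 mm, its top face 34 mm above the bench, about 0.5 kg; origin at the centre of its underside, z axis up.
- tape: bystander, loose: open roll core of brown packing tape, lying flat, 90 mm across, 24 mm high; origin at the centre of its underside. Leave alone.
- pen: bystander, loose: marker pen lying flat, black with an orange cap, 130 mm long, 15 mm thick, along its x axis; origin at the centre of its underside. Leave alone.
- coupling: bystander, loose: small brass pipe coupling standing upright, 32 mm across, 42 mm high; origin at the centre of its underside. Leave alone.
- smallbox: bystander, loose: small closed cardboard box, 50 x 75 x 40 mm high; origin at the centre of its underside. Leave alone.
- jar: bystander, loose: small jar with a white lid and paper label, 54 mm across, 60 mm high; origin at the centre of its underside. Leave alone.
- flange: bystander, loose: steel pipe flange lying flat, 56 mm across, 28 mm high; origin at the centre of its underside. Leave alone.

How it is judged:
By the outcome, as a careful person would: the job done as asked, in the order asked, and still so for the second after the job is handed in, with the robot touching nothing.
It also fails if it takes over 45 s, if anything falls off the work surface, if the arm or the gripper's body presses on something with over 40 N, if the wrist force passes 120 N, or if a joint passes its speed limit or range.

### The arm

A 6-joint arm with a two-finger parallel gripper is mounted at the origin on the work surface. World frame = base frame: x ahead of the robot, y to its left, z up, the work surface at z = 0. Lengths are in m, angles in rad, forces in N, time in s.
With the tool pointing down it reaches from about 0.3 to 0.85 m from the base axis. Payload 5.4 kg.
Tool frame: the origin (TCP) lies on the centre line of the jaws, within the pads' length; the fingertips stand 11 mm ahead of it and the grasp point (between the pads) lies 8 mm behind it; y points along the fingers, x is the direction in which the jaws open and shut, and the axes are right-handed (so a half turn about y gives the same grasp; the last joint's range is limited). The gripper opens to 85 mm and grips with 20 to 120 N. Pads are 22 mm wide; open, the fingers measure 114 mm over their backs; the gripper's body (76 mm by 85 mm) begins 54 mm behind the grasp point. The pads swing forward as they close: fully open they stand 13 mm farther back than shut.
Start: joints at [1.08, 0.158, 1.597, -0, 1.386, -0.21], TCP at [0.159, 0.552, 0.242] pointing down, gripper open.
Joint ranges: [-2.91, 2.91], [-0.94, 2.29], [0.18, 2.7], [-1.29, 4.43], [0.17, 2.64], [-3, 3]. Speed limits (rad/s): [2.57, 2.57, 3.14, 3.14, 3.14, 3.14].

### API

Orientations are given as [roll, pitch, yaw] about the fixed x, y, z axes, in that order (R = Rz(yaw) Ry(pitch) Rx(roll)).
In Python, from workcell import ctrl gives the robot as it stands.
- The arm moves only by the tool move_arm, never from a script. Its argument "rows" is a list of rows, each a list of 7 numbers: the shift along the tool's x, y, z in mm, then the turn, a rotation vector about the tool's x, y, z in rad, then the gripper command: -1 is fully open, 1 is shut, values between are in proportion. A call has 1 to 12 rows; each row shifts and turns the pose as measured when the row begins, along the tool's axes as they then stand; what a row does not reach is not made up. A row lasts 1/8 s, in which the tool goes at most 62.5 mm and 10.7 degrees, less where a joint would pass 70% of its speed; a pose out of reach is approached as far as the arm can. A call with a gripper value outside its range is refused whole. The fingers move at their own pace and stop on an object; "grip_force" is the grip in N (left out, the last holds). Time passes only in rows, so rows that do not move let the fingers close. It gives the time, the measured TCP pose, the force and the opening at its end, in the units of the state.
- ctrl.read_state(): the state, without advancing time (a new reading comes with each control period).
- ctrl.capture(name): name is "side" or "top" or "wrist"; returns a dict with "color" (480x640x3 uint8, red, green, blue), "mtx" (3x3 intrinsics, pixels), "k1" (the pictures are not rectified: a ray, as slopes to the right and down, at radius r is drawn at 1 + k1 r^2 times it, then the intrinsics apply), "R" (3x3) and "t" (3): a world point X has camera coordinates R X + t. Camera axes: x right, y down, z forward; pixel columns grow to the right and rows downward; lengths in m; the calibration is good to about 2 mm. A picture is of the moment at which its call begins. There is no depth.
- ctrl.sign_off(): hands the job in, once; it reports no verdict.
The state is a dict: "time_s": time; "qpos": joint angles; "qvel": joint speeds; "joint_efforts": joint torques, N m; "eef_pos": TCP position; "tcp_rot": TCP orientation; "wrist_force": force on the tool from outside, world axes, zero at the start; "wrist_torque": the same for the moment, N m; "width": finger opening in m.
Only numpy, scipy, OpenCV 4.12 (cv2) and the standard library are available. Lean on these libraries where they do the work, as an engineer would, in place of code of your own. Each camera call takes 0.05 s, during which the arm holds its last target. There are 200 camera calls.

## Working session

There is one attempt and no reset: what is moved stays moved. The work goes in short steps, Python scripts to look and compute and a tool call to move; the robot and the scene stay as the last step left them, time stands still between calls to the robot, and variables do not carry over. Pictures are saved under pics/ and viewed, about 8 in all and at most 12, crops included, and the job is handed in when it is done.

Besides the shell and the picture viewer there is one more tool, called after "Request:" in YAML: its name, and indented under it one key for each argument. move_arm: Moves the arm, as the interface text tells. Its arguments: {"type":"object","properties":{"rows":{"type":"array"},"grip_force":{"type":"number"}},"required":["rows"]}

```bash
mkdir -p pics
cat > h.py <<'E'
import numpy as np,cv2
from workcell import ctrl
def und(c,p):
    d=(np.array(p,float)-c["mtx"][:2,2])/[c["mtx"][0,0],c["mtx"][1,1]]
    u=d.copy()
    for _ in range(20): u=d/(1+c["k1"]*(u@u))
    return u
def ray(c,p,z):
    u=und(c,p); R=np.array(c["R"]);t=np.array(c["t"])
    o=-R.T@t; v=R.T@np.array([u[0],u[1],1]); return o+v*(z-o[2])/v[2]
def blobs(c,minA=60):
    hsv=cv2.cvtColor(c["color"],cv2.COLOR_RGB2HSV); out=[]
    for n,(a,b) in dict(red=(172,6),yellow=(22,36),blue=(100,128),green=(45,85)).items():
        h=hsv[...,0]; m=((h>=a)|(h<=b)) if a>b else ((h>=a)&(h<=b))
        m=(m&(hsv[...,1]>120)&(hsv[...,2]>60)).astype(np.uint8)
        k,l,s,ce=cv2.connectedComponentsWithStats(m)
        for i in range(1,k):
            if s[i,4]>minA: out.append((n,s[i].tolist(),ce[i].round(1).tolist()))
    return out
def save(c,n): cv2.imwrite(f"pics/{n}.png",c["color"][...,::-1])
E
python3 - <<'E'
from h import *
s=ctrl.read_state();print({k:np.round(v,3).tolist() for k,v in s.items()})
for n in("top","side","wrist"):
    c=ctrl.capture(n);save(c,n+"0");print(n,(-np.array(c["R"]).T@c["t"]).round(3))
    for b in blobs(c):print(b,ray(c,b[2],.05).round(4))
E
```

```text
{'time_s': 0.0, 'qpos': [1.08, 0.159, 1.598, -0.0, 1.386, -0.21], 'qvel': [-0.0, -0.001, -0.001, -0.001, -0.001, 0.001], 'joint_efforts': [-0.001, -39.6, -33.143, -0.0, 0.008, -0.0], 'eef_pos': [0.159, 0.552, 0.241], 'tcp_rot': [-1.57, 0.002, 1.29], 'wrist_force': [-0.115, 0.056, -0.293], 'wrist_torque': [0.032, 0.033, -0.0], 'width': 0.086}
top [0.296 0.023 1.196]
('red', [366, 264, 18, 18, 254], [374.5, 272.4]) [ 0.4882 -0.108   0.05  ]
('yellow', [245, 251, 19, 19, 271], [254.2, 260.0]) [0.5382 0.1483 0.05  ]
('blue', [542, 76, 94, 98, 6031], [587.5, 124.5]) [ 0.7952 -0.6539  0.05  ]
('blue', [444, 226, 17, 16, 210], [452.1, 233.7]) [ 0.5587 -0.2879  0.05  ]
side [ 0.275 -0.477  0.642]
('red', [301, 294, 24, 24, 449], [312.3, 305.2]) [ 0.4843 -0.1167  0.05  ]
('yellow', [262, 197, 19, 19, 287], [270.9, 205.8]) [0.5331 0.1358 0.05  ]
('blue', [403, 360, 27, 29, 605], [415.5, 373.6]) [ 0.5542 -0.2944  0.05  ]
('blue', [387, 383, 21, 23, 104], [397.0, 393.7]) [ 0.5125 -0.3048  0.05  ]
('green', [210, 164, 17, 15, 195], [218.2, 171.2]) [0.4829 0.2952 0.05  ]
wrist [0.086 0.573 0.373]
```

View pics/top0.png

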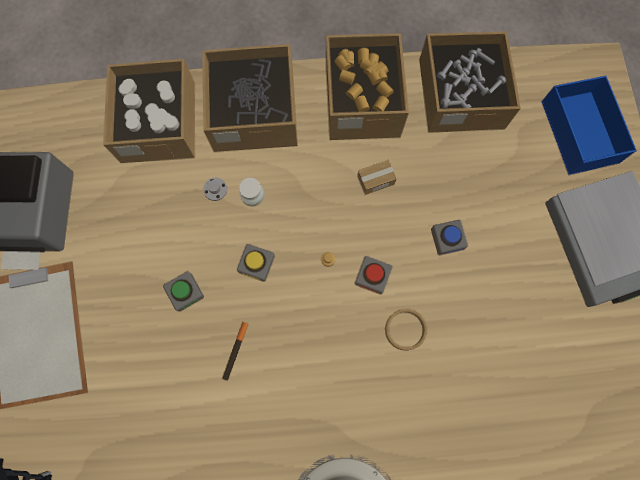

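View pics/side0.png

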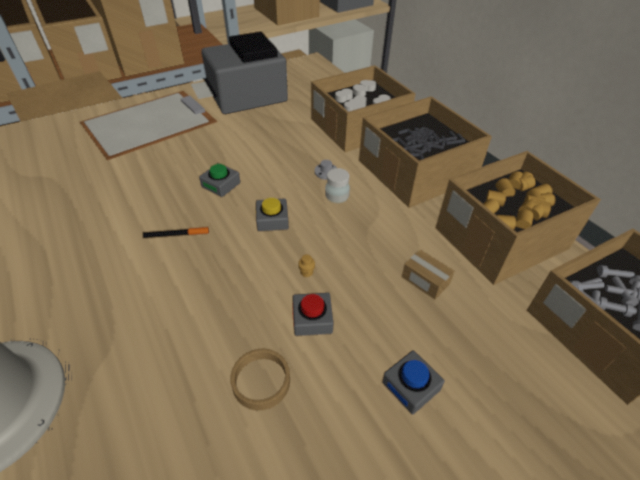

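Top view: red (374,272), yellow (254,260), blue (452,234), green (180,290). The side view agrees to within about 1 cm, and the neighbours stand clear. I'll shut the gripper while moving over red.

Request:
move_arm:
  rows:
    - [-39,0,-36,0,0,0,1]
    - [-39,0,-36,0,0,0,1]
    - [-39,0,-36,0,0,0,1]
    - [-39,0,-36,0,0,0,1]
    - [-39,0,-36,0,0,0,1]
    - [-39,0,-36,0,0,0,1]
    - [-39,0,-36,0,0,0,1]
    - [-39,0,-36,0,0,0,1]
    - [-39,0,-36,0,0,0,1]
    - [-39,0,-36,0,0,0,1]
    - [-39,0,-36,0,0,0,1]
    - [-39,0,-36,0,0,0,1]
  grip_force: 20

```text
time_s: 1.65
eef_pos: [0.4511, -0.0326, 0.2402]
tcp_rot: [-1.573, 0.002, 1.297]
wrist_force: [0.7, 0.2, -0.9]
width: -0.0
```

Request:
move_arm:
  rows:
    - [-33,30,-28,0,0,0,1]
    - [-32,30,-28,0,0,0,1]
    - [0,0,0,0,0,0,1]

```text
time_s: 2.02
eef_pos: [0.4894, -0.1166, 0.1787]
tcp_rot: [-1.574, 0.002, 1.291]
wrist_force: [-0.2, 0.7, 0.3]
width: -0.0001
```

```bash
cat > look.py <<'E'
import sys
from h import *
s=ctrl.read_state();print(s["time_s"],np.round(s["eef_pos"],4),np.round(s["tcp_rot"],3),np.round(s["wrist_force"],2))
ps=np.array(s["eef_pos"]);y=s["tcp_rot"][2]
for n in sys.argv[2:]:
    c=ctrl.capture(n);save(c,sys.argv[1]+n)
    for b in blobs(c,150):
        p=ray(c,b[2],.05);d=p-ps
        print(n,b,p.round(4),"tool x,z mm",(1000*np.array([d[0]*np.cos(y)+d[1]*np.sin(y),-d[0]*np.sin(y)+d[1]*np.cos(y)])).round(1))
E
python3 look.py r1 wrist
```

```text
2.025 [ 0.4894 -0.1166  0.1787] [-1.574  0.002  1.291] [-0.24  0.72  0.25]
wrist ('red', [320, 166, 57, 12, 166], [347.5, 171.7]) [ 0.4546 -0.0949  0.05  ] tool x,z mm [11.3 39.4]
wrist ('red', [311, 196, 59, 59, 2755], [339.6, 225.3]) [ 0.4868 -0.109   0.05  ] tool x,z mm [6.6 4.5]
wrist ('blue', [109, 349, 48, 52, 1727], [132.9, 377.2]) [ 0.557 -0.287  0.05 ] tool x,z mm [-145.1 -112. ]
```

View pics/r1wrist.png

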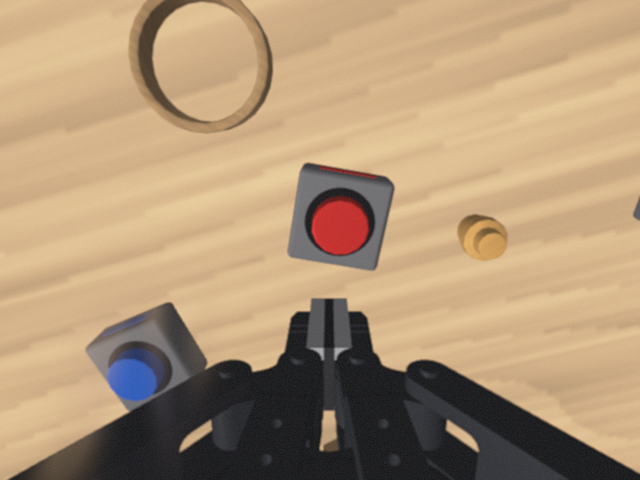

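Red key at (340,225) lies 7 mm in tool x and 4 mm in z from the tip axis. It matches the top view to 2 mm. Next: correct and descend to about 15 mm above it.

Request:
move_arm:
  rows:
    - [6.5,35,4.5,0,0,0,1]
    - [0,35,0,0,0,0,1]
    - [0,25,0,0,0,0,1]
    - [0,5,0,0,0,0,1]
    - [0,0,0,0,0,0,1]

```text
time_s: 2.7
eef_pos: [0.4902, -0.1055, 0.0833]
tcp_rot: [-1.585, 0.002, 1.297]
wrist_force: [0.1, -0.6, -0.2]
width: -0.0004
```

```bash
python3 look.py r2 wrist
```

```text
2.7 [ 0.4902 -0.1055  0.0833] [-1.585  0.002  1.297] [ 0.1  -0.56 -0.15]
wrist ('red', [292, 193, 84, 21, 586], [333.0, 202.9]) [ 0.4518 -0.0932  0.05  ] tool x,z mm [ 1.4 40.3]
wrist ('red', [277, 241, 87, 77, 4688], [319.0, 277.3]) [ 0.4817 -0.1078  0.05  ] tool x,z mm [-4.5  7.6]
wrist ('blue', [0, 394, 52, 28, 471], [25.6, 407.4]) [ 0.509  -0.2625  0.05  ] tool x,z mm [-146.1  -60.5]
wrist ('blue', [0, 445, 52, 35, 924], [23.3, 460.5]) [ 0.538  -0.2796  0.05  ] tool x,z mm [-154.7  -93. ]
```

View pics/r2wrist.png

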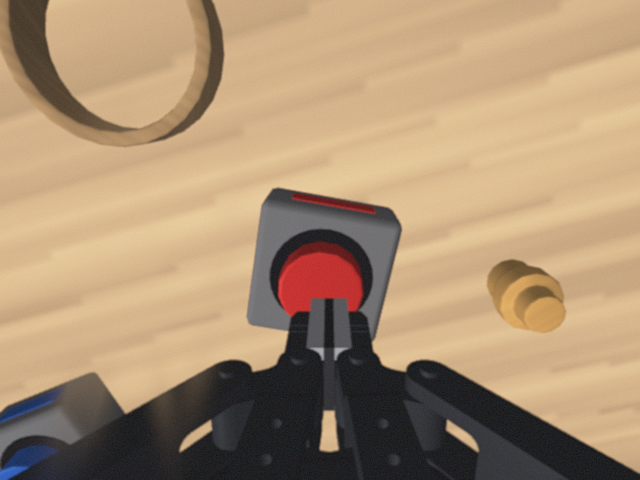

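The view shows the key centre near (319,~285) and the tip at (328,299), about 20 mm above it. Correction: 4 mm in x and 2 mm in z, and take out the small tilt.

Request:
move_arm:
  rows:
    - [-4,5,2,0.014,0,0,1]
    - [0,9,0,0,0,0,1]
    - [0,0,0,0,0,0,1]
    - [0,2,0,0,0,0,1]
    - [0,2,0,0,0,0,1]

```text
time_s: 3.38
eef_pos: [0.4891, -0.1101, 0.0671]
tcp_rot: [-1.575, 0.003, 1.297]
wrist_force: [0.8, 1.3, 0.7]
width: -0.0003
```

Request:
move_arm:
  rows:
    - [0,2,0,0,0,0,1]
    - [0,2,0,0,0,0,1]
    - [0,2,0,0,0,0,1]

```text
time_s: 3.75
eef_pos: [0.4892, -0.1101, 0.0607]
tcp_rot: [-1.575, 0.003, 1.297]
wrist_force: [0.8, 0.4, 0.7]
width: 0.0001
```

Request:
move_arm:
  rows:
    - [0,2,0,0,0,0,1]
    - [0,2,0,0,0,0,1]

```text
time_s: 4.0
eef_pos: [0.4892, -0.1101, 0.0568]
tcp_rot: [-1.575, 0.003, 1.297]
wrist_force: [-1.2, 0.2, 3.2]
width: -0.0001
```

Request:
move_arm:
  rows:
    - [0,2,0,0,0,0,1]
    - [0,2,0,0,0,0,1]

```text
time_s: 4.25
eef_pos: [0.4892, -0.1101, 0.0527]
tcp_rot: [-1.575, 0.003, 1.297]
wrist_force: [-0.9, 0.2, 2.7]
width: -0.0002
```

Request:
move_arm:
  rows:
    - [0,1.5,0,0,0,0,1]

```text
time_s: 4.38
eef_pos: [0.4892, -0.1101, 0.0511]
tcp_rot: [-1.575, 0.003, 1.297]
wrist_force: [-0.8, 0.4, 2.5]
width: 0.0001
```

Request:
move_arm:
  rows:
    - [0,1,0,0,0,0,1]

```text
time_s: 4.5
eef_pos: [0.4892, -0.1101, 0.0502]
tcp_rot: [-1.575, 0.003, 1.297]
wrist_force: [-1.7, 1.4, 7.5]
width: -0.0002
```

Request:
move_arm:
  rows:
    - [0,0.7,0,0,0,0,1]

```text
time_s: 4.62
eef_pos: [0.4892, -0.1101, 0.0499]
tcp_rot: [-1.574, 0.003, 1.297]
wrist_force: [-3.4, 2.5, 8.2]
width: -0.0001
```

Red is on its stop (force rose from 2.5 to 8 N at TCP z 0.050). Now straight up and over to yellow.

Request:
move_arm:
  rows:
    - [0,-10,0,0,0,0,1]
    - [0,-30,0,0,0,0,1]
    - [0,-40,0,0,0,0,1]
    - [43,-10,4,0,0,0,1]
    - [43,0,4,0,0,0,1]
    - [43,0,4,0,0,0,1]
    - [43,0,4,0,0,0,1]
    - [43,0,4,0,0,0,1]
    - [30,0,2,0,0,0,1]
    - [0,0,0,0,0,0,1]
    - [0,0,0,0,0,0,1]

```text
time_s: 6.0
eef_pos: [0.5385, 0.138, 0.1468]
tcp_rot: [-1.586, 0.001, 1.295]
wrist_force: [0.2, 0.0, 0.8]
width: 0.0001
```

```bash
python3 look.py y1 wrist top side
```

```text
6.0 [0.5385 0.138  0.1468] [-1.586e+00  1.000e-03  1.295e+00] [0.25 0.04 0.77]
wrist ('yellow', [321, 171, 64, 13, 260], [352.8, 177.1]) [0.5035 0.1613 0.05  ] tool x,z mm [12.9 40. ]
wrist ('yellow', [313, 205, 66, 66, 3429], [345.5, 238.0]) [0.5366 0.1482 0.05  ] tool x,z mm [9.3 4.7]
wrist ('green', [531, 0, 65, 51, 302], [563.7, 24.1]) [0.4588 0.2803 0.05  ] tool x,z mm [115.2 115.4]
wrist ('green', [577, 27, 63, 80, 4056], [611.9, 69.9]) [0.4866 0.3017 0.05  ] tool x,z mm [143.4  94.5]
top ('red', [366, 265, 18, 17, 244], [374.1, 273.1]) [ 0.4868 -0.107   0.05  ] tool x,z mm [-249.8  -17. ]
top ('blue', [542, 76, 94, 98, 6046], [587.5, 124.5]) [ 0.7952 -0.6539  0.05  ] tool x,z mm [-691.9 -462.8]
top ('blue', [444, 226, 17, 17, 212], [452.1, 233.8]) [ 0.5585 -0.2879  0.05  ] tool x,z mm [-404.4 -135.3]
side ('red', [301, 297, 23, 21, 396], [312.2, 306.8]) [ 0.4826 -0.1193  0.05  ] tool x,z mm [-262.8  -16.3]
side ('yellow', [262, 197, 19, 19, 287], [271.0, 205.8]) [0.5333 0.1357 0.05  ] tool x,z mm [-3.7  4.4]
side ('blue', [403, 360, 27, 29, 606], [415.4, 373.6]) [ 0.554  -0.2943  0.05  ] tool x,z mm [-411.7 -132.8]
side ('green', [210, 164, 17, 15, 194], [218.2, 171.3]) [0.4828 0.2949 0.05  ] tool x,z mm [135.8  96.3]
```

View pics/y1wrist.png

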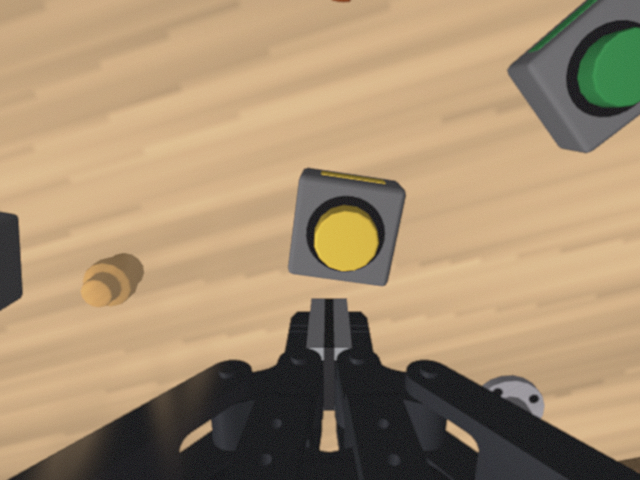

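Yellow is at (345,238), which gives (0.537, 0.148) and agrees with the top view. The red unit is unmoved and its key is visibly lower. Next: correct and descend.

Request:
move_arm:
  rows:
    - [7,20,3,0.015,0,0,1]
    - [0,25,0,0,0,0,1]
    - [0,15,0,0,0,0,1]
    - [0,0,0,0,0,0,1]
    - [0,0,0,0,0,0,1]

```text
time_s: 6.78
eef_pos: [0.5369, 0.1439, 0.082]
tcp_rot: [-1.567, 0.002, 1.29]
wrist_force: [-0.3, 0.5, -0.3]
width: -0.0003
```

Request:
move_arm:
  rows:
    - [4,5,1,-0.004,0,0,1]
    - [0,7,0,0,0,0,1]
    - [0,0,0,0,0,0,1]
    - [0,2,0,0,0,0,1]
    - [0,2,0,0,0,0,1]

```text
time_s: 7.4
eef_pos: [0.5385, 0.1485, 0.067]
tcp_rot: [-1.574, 0.0, 1.29]
wrist_force: [0.1, -0.1, -0.7]
width: -0.0003
```

Request:
move_arm:
  rows:
    - [0,2,0,0,0,0,1]
    - [0,2,0,0,0,0,1]

```text
time_s: 7.65
eef_pos: [0.5387, 0.1485, 0.0628]
tcp_rot: [-1.575, 0.0, 1.29]
wrist_force: [0.0, 0.6, -0.7]
width: -0.0002
```

Request:
move_arm:
  rows:
    - [0,2,0,0,0,0,1]
    - [0,2,0,0,0,0,1]
    - [0,2,0,0,0,0,1]

```text
time_s: 8.02
eef_pos: [0.5387, 0.1485, 0.0569]
tcp_rot: [-1.575, 0.0, 1.29]
wrist_force: [-2.0, -0.6, 3.6]
width: -0.0001
```

Request:
move_arm:
  rows:
    - [0,2,0,0,0,0,1]
    - [0,2,0,0,0,0,1]

```text
time_s: 8.28
eef_pos: [0.5388, 0.1485, 0.0528]
tcp_rot: [-1.575, 0.0, 1.29]
wrist_force: [-2.0, -0.9, 2.5]
width: 0.0
```

Request:
move_arm:
  rows:
    - [0,1.5,0,0,0,0,1]

```text
time_s: 8.4
eef_pos: [0.5388, 0.1485, 0.0512]
tcp_rot: [-1.575, 0.0, 1.29]
wrist_force: [-1.2, -0.6, 3.4]
width: -0.0002
```

Request:
move_arm:
  rows:
    - [0,1,0,0,0,0,1]

```text
time_s: 8.52
eef_pos: [0.5388, 0.1485, 0.0503]
tcp_rot: [-1.574, 0.0, 1.29]
wrist_force: [-2.6, -0.1, 5.7]
width: 0.0003
```

Request:
move_arm:
  rows:
    - [0,0.7,0,0,0,0,1]

```text
time_s: 8.65
eef_pos: [0.5388, 0.1485, 0.0501]
tcp_rot: [-1.574, 0.001, 1.29]
wrist_force: [-3.2, -1.2, 8.1]
width: 0.0001
```

Yellow is on its stop. Up and over to blue.

Request:
move_arm:
  rows:
    - [0,-10,0,0,0,0,1]
    - [0,-30,0,0,0,0,1]
    - [0,-45,0,0,0,0,1]
    - [-45,-10,-15,0,0,0,1]
    - [-45,0,-15,0,0,0,1]
    - [-45,0,-15,0,0,0,1]
    - [-45,0,-15,0,0,0,1]
    - [-45,0,-15,0,0,0,1]
    - [-45,0,-15,0,0,0,1]
    - [-45,0,-15,0,0,0,1]
    - [-45,0,-15,0,0,0,1]
    - [-35,0,-12,0,0,0,1]

```text
time_s: 10.15
eef_pos: [0.56, -0.279, 0.1548]
tcp_rot: [-1.587, 0.001, 1.295]
wrist_force: [0.6, -0.2, -0.4]
width: 0.0002
```

Request:
move_arm:
  rows:
    - [0,0,0,0,0,0,1]
    - [0,0,0,0,0,0,1]

```text
time_s: 10.4
eef_pos: [0.56, -0.2813, 0.1552]
tcp_rot: [-1.589, 0.001, 1.292]
wrist_force: [-0.2, -0.4, -0.5]
width: -0.0003
```

```bash
python3 look.py b1 wrist
```

```text
10.4 [ 0.56   -0.2813  0.1552] [-1.589e+00  1.000e-03  1.292e+00] [-0.16 -0.36 -0.48]
wrist ('red', [561, 0, 77, 69, 4378], [598.6, 31.8]) [ 0.4894 -0.1178  0.05  ] tool x,z mm [137.7 112.9]
wrist ('blue', [268, 171, 57, 27, 182], [296.4, 184.2]) [ 0.5218 -0.2901  0.05  ] tool x,z mm [-19.   34.2]
wrist ('blue', [284, 208, 64, 63, 3178], [315.6, 239.4]) [ 0.5569 -0.289   0.05  ] tool x,z mm [-8.3  0.8]
wrist ('blue', [0, 457, 25, 23, 376], [10.0, 468.4]) [ 0.6652 -0.5553  0.05  ] tool x,z mm [-234.4 -176.6]
```

View pics/b1wrist.png

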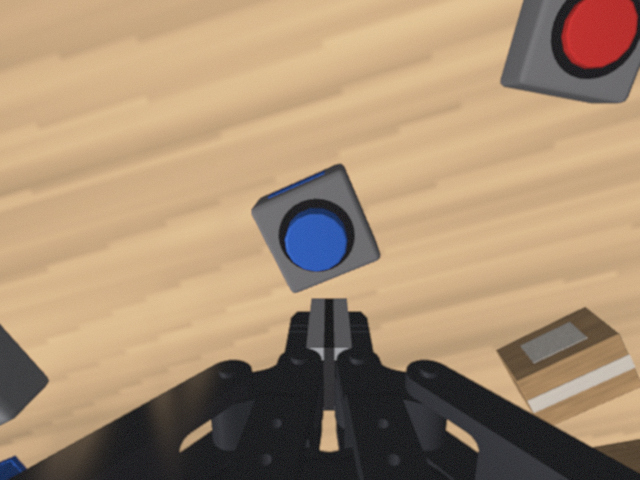

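Blue is at (316,239), which gives (0.557, -0.289) against (0.558, -0.288) from the top view. Next: correct and descend.

Request:
move_arm:
  rows:
    - [-6,20,0,0.016,0,0,1]
    - [0,25,0,0,0,0,1]
    - [0,20,0,0,0,0,1]
    - [0,0,0,0,0,0,1]
    - [0,0,0,0,0,0,1]

```text
time_s: 11.08
eef_pos: [0.5583, -0.2838, 0.085]
tcp_rot: [-1.568, 0.0, 1.297]
wrist_force: [0.4, -0.0, -0.0]
width: -0.0001
```

Request:
move_arm:
  rows:
    - [-4.5,6,0,-0.003,0,0,1]
    - [0,9,0,0,0,0,1]
    - [0,0,0,0,0,0,1]
    - [0,2,0,0,0,0,1]
    - [0,2,0,0,0,0,1]

```text
time_s: 11.7
eef_pos: [0.5582, -0.2895, 0.0671]
tcp_rot: [-1.575, 0.002, 1.297]
wrist_force: [-0.3, -0.1, -0.4]
width: -0.0
```

Request:
move_arm:
  rows:
    - [0,2,0,0,0,0,1]
    - [0,2,0,0,0,0,1]

```text
time_s: 11.95
eef_pos: [0.5583, -0.2896, 0.063]
tcp_rot: [-1.575, 0.002, 1.297]
wrist_force: [-0.6, -0.5, -0.1]
width: -0.0
```

Request:
move_arm:
  rows:
    - [0,2,0,0,0,0,1]
    - [0,2,0,0,0,0,1]
    - [0,2,0,0,0,0,1]

```text
time_s: 12.32
eef_pos: [0.5584, -0.2896, 0.0571]
tcp_rot: [-1.575, 0.002, 1.297]
wrist_force: [-1.0, 0.6, 3.4]
width: 0.0001
```

Request:
move_arm:
  rows:
    - [0,2,0,0,0,0,1]
    - [0,2,0,0,0,0,1]

```text
time_s: 12.58
eef_pos: [0.5584, -0.2896, 0.0532]
tcp_rot: [-1.575, 0.002, 1.297]
wrist_force: [-1.4, 0.5, 3.1]
width: -0.0004
```

Request:
move_arm:
  rows:
    - [0,1.5,0,0,0,0,1]

```text
time_s: 12.7
eef_pos: [0.5584, -0.2896, 0.0516]
tcp_rot: [-1.575, 0.002, 1.297]
wrist_force: [-0.6, 1.5, 2.6]
width: 0.0
```

Request:
move_arm:
  rows:
    - [0,1,0,0,0,0,1]

```text
time_s: 12.82
eef_pos: [0.5584, -0.2896, 0.0506]
tcp_rot: [-1.575, 0.002, 1.297]
wrist_force: [-2.0, 1.0, 4.8]
width: 0.0002
```

Request:
move_arm:
  rows:
    - [0,0.8,0,0,0,0,1]

```text
time_s: 12.95
eef_pos: [0.5584, -0.2896, 0.0502]
tcp_rot: [-1.575, 0.002, 1.297]
wrist_force: [-3.4, 2.2, 7.2]
width: 0.0001
```

Request:
move_arm:
  rows:
    - [0,-10,0,0,0,0,1]
    - [0,-30,0,0,0,0,1]
    - [0,-45,0,0,0,0,1]
    - [0,-50,0,0,0,0,1]
    - [0,-30,0,0,0,0,1]
    - [-30,0,40,0,0,0,1]
    - [-30,0,40,0,0,0,1]
    - [0,0,0,0,0,0,1]
    - [0,0,0,0,0,0,1]

```text
time_s: 14.08
eef_pos: [0.464, -0.3272, 0.2235]
tcp_rot: [-1.583, 0.006, 1.298]
wrist_force: [0.2, 0.2, 1.1]
width: -0.0002
```

```bash
python3 look.py e side top
python3 - <<'E'
import cv2
a=[cv2.resize(cv2.imread(f"pics/{n}.png")[150:420,190:450],None,fx=1.5,fy=1.5) for n in("side0","eside")]
cv2.imwrite("pics/cmp.png",cv2.hconcat(a))
E
```

```text
14.075 [ 0.464  -0.3272  0.2235] [-1.583  0.006  1.298] [0.16 0.17 1.1 ]
side ('red', [301, 297, 23, 21, 402], [312.1, 306.8]) [ 0.4824 -0.1192  0.05  ] tool x,z mm [205.2  38.4]
side ('yellow', [262, 201, 20, 15, 233], [271.2, 207.6]) [0.5312 0.1306 0.05  ] tool x,z mm [459.   58.7]
side ('green', [210, 164, 17, 15, 195], [218.2, 171.4]) [0.4827 0.2946 0.05  ] tool x,z mm [603.7 149.7]
top ('red', [366, 265, 18, 17, 245], [374.1, 273.1]) [ 0.4868 -0.107   0.05  ] tool x,z mm [218.2  37.5]
top ('yellow', [246, 252, 18, 18, 252], [254.5, 260.4]) [0.5373 0.1477 0.05  ] tool x,z mm [477.1  57.5]
top ('blue', [542, 76, 94, 99, 6075], [587.6, 124.5]) [ 0.7952 -0.6541  0.05  ] tool x,z mm [-225.5 -407.1]
top ('blue', [443, 227, 17, 17, 210], [451.2, 234.8]) [ 0.5564 -0.2856  0.05  ] tool x,z mm [ 65.  -77.7]
```

View pics/cmp.png

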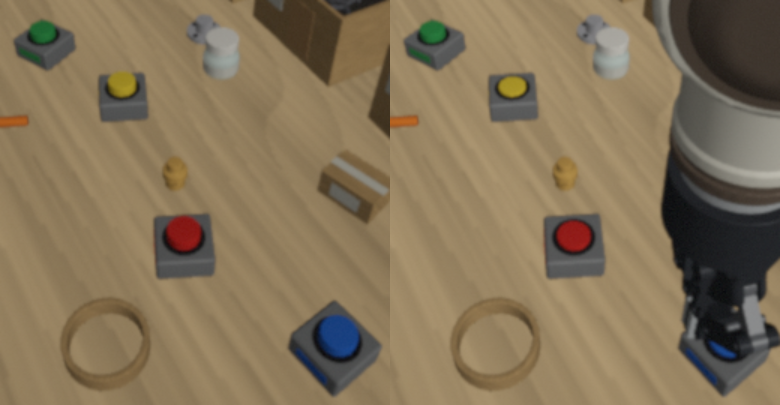

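View pics/etop.png

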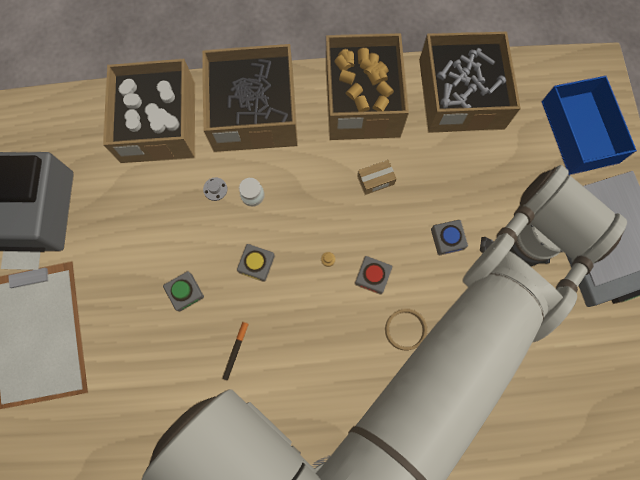

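Red and yellow are visibly down, green is up, and everything else is unchanged. The arm hides blue in the side view, so I'll move aside and check it.

Request:
move_arm:
  rows:
    - [45,0,15,0,0,0,1]
    - [45,0,15,0,0,0,1]
    - [45,0,15,0,0,0,1]
    - [45,0,15,0,0,0,1]
    - [45,0,15,0,0,0,1]
    - [45,0,15,0,0,0,1]
    - [45,0,15,0,0,0,1]
    - [0,0,0,0,0,0,1]
    - [0,0,0,0,0,0,1]

```text
time_s: 15.3
eef_pos: [0.4514, 0.0189, 0.2202]
tcp_rot: [-1.585, 0.004, 1.31]
wrist_force: [0.9, -0.5, 0.6]
width: 0.0002
```

```bash
python3 look.py f side
python3 - <<'E'
import cv2
a=[cv2.resize(cv2.imread(f"pics/{n}.png")[150:420,190:450],None,fx=1.5,fy=1.5) for n in("side0","fside")]
cv2.imwrite("pics/cmp2.png",cv2.hconcat(a))
E
```

```text
15.3 [0.4514 0.0189 0.2202] [-1.585  0.004  1.31 ] [ 0.9  -0.48  0.63]
side ('red', [301, 297, 23, 21, 394], [312.2, 306.8]) [ 0.4826 -0.1193  0.05  ] tool x,z mm [-125.5  -65.8]
side ('yellow', [262, 201, 19, 15, 229], [271.2, 207.6]) [0.5312 0.1306 0.05  ] tool x,z mm [128.5 -48.2]
side ('blue', [402, 362, 27, 27, 546], [414.8, 375.2]) [ 0.5517 -0.2958  0.05  ] tool x,z mm [-278.1 -178.2]
side ('green', [210, 164, 17, 15, 195], [218.1, 171.3]) [0.4826 0.295  0.05  ] tool x,z mm [274.8  41.2]
```

View pics/cmp2.png

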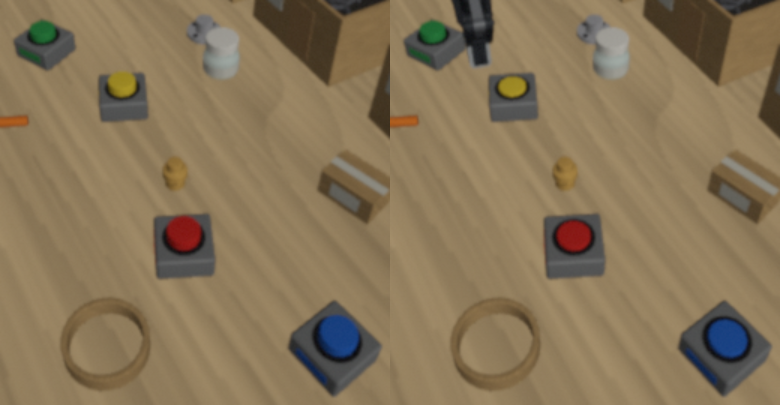

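All three keys are down, green is up, nothing has shifted, and the gripper is clear in the air.

```bash
python3 -c "
from workcell import ctrl;print(ctrl.sign_off())"
```

```text
the job is handed in; nothing more can be done
None
```

I pressed red, then yellow, then blue with the closed fingertips from above. I handed the job in at about 15 s of the 45 s allowed, and the sign-off reported no verdict.

- **Presses:** Each key slid at about 3 N. I stopped each one on its rubber stop, where the vertical force read 7–8 N with the TCP at z about 0.050. Contact was first felt about 10 mm higher.
- **Final views:** In the last side view, compared with the first, the red, yellow and blue keys sit lower and green is unchanged. The units and the bystanders visible there have not moved. The last top view showed the same for the whole bench.
- **Arm:** It was left holding well clear of everything, with the TCP at z 0.22.
- **Disagreement:** At the start the side view placed the keys 8–13 mm off the top view, probably because the colour mask included the keys' sides. I relied on the top and wrist views, which agreed within about 2 mm.

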